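# Slide a bracket to the measuring position and hold a sprung probe on its marked spot

## Robot

A 6-joint arm with a two-finger parallel gripper is mounted at the origin on the work surface. World frame = base frame: x ahead of the robot, y to its left, z up, the work surface at z = 0. Lengths are in mm, angles in rad, forces in N, time in s.
With the tool pointing down it reaches from about 350 to 925 mm from the base axis. Payload 6.4 kg.
Tool frame: the origin (TCP) lies at the very end of the fingers, on their centre line; the grasp point (between the pads) lies 19 mm behind it; z points along the fingers, y is the line along which they close (so a half turn about z gives the same grasp; the last joint's range is limited). The gripper opens to 85 mm and grips with 20 to 120 N. Pads are 22 mm wide; open, the fingers measure 114 mm over their backs; the gripper's body (76 mm by 85 mm) begins 54 mm behind the grasp point. The pads swing forward as they close: fully open they stand 13 mm farther back than shut.
Start: joints at [-1.36, 0.245, 1.558, -0, 1.339, -0.174], TCP at [243.999, -602.477, 231.29] pointing down, gripper open.
Joint ranges: [-3.13, 3.13], [-1.02, 2.26], [0.13, 2.54], [-0.95, 4.09], [0.21, 2.88], [-2.74, 2.74]. Speed limits (rad/s): [2.57, 2.57, 3.14, 3.14, 3.14, 3.14].

## Interface

Orientations are given as a unit quaternion [w, x, y, z].
In Python, from workcell import state, camera, camera_params, close_job gives the robot as it stands.
- The arm moves only by the shell command python3 -m jog 'ROWS' [FORCE]. ROWS is JSON, a list of rows, each an object of numbers: "ax", "ay", "az": the turn, a rotation vector about the tool's x, y, z in degrees; "tx", "ty", "tz": the shift along the tool's x, y, z in cm; "jaw": the finger opening in cm, from 0 to 8.54. A call has 1 to 20 rows; each row is the pose to reach, as a shift and turn from the pose commanded when the call began, along the tool's axes at that moment; what a row does not reach only later rows make up. A row lasts 1/8 s, in which the tool goes at most 62.5 mm and 10.7 degrees, less where a joint would pass 70% of its speed; a pose out of reach is approached as far as the arm can. A call with a gripper value outside its range is refused whole. The fingers move at their own pace and stop on an object; FORCE is the grip in N (left out, the last holds). Time passes only in rows, so rows that repeat a pose let the fingers close. It gives the time, the measured TCP pose, the force, the opening and the grip force at its end, in the units of the state.
- state(): the state, without advancing time (a new reading comes with each control period).
- camera(name): name is "scene" or "top"; returns the picture (384x512x3 uint8, blue, green, red); there is no depth.
- camera_params(name): a dict with "K" (3x3 intrinsics, pixels), "dist_coeffs" ([k1, k2, p1, p2, k3] as OpenCV has them; the pictures are not rectified), "camera_from_world" (4x4, takes a point from world to camera coordinates). Camera axes: x right, y up, looking along -z (the intrinsics and any distortion apply to the point x, -y, -z); pixel columns grow to the right and rows downward; lengths in mm; the calibration is good to about 2 mm. A picture is of the moment at which its call begins. camera_params takes no time and is no camera call.
- close_job(): hands the job in; it is judged then, once.
The state is a dict: "time_s": time; "joint_pos": joint angles; "joint_vel": joint speeds; "tau": joint torques, N m; "eef_pos": TCP position; "tool_rot": TCP orientation; "ft_force": force on the tool from outside, world axes, zero at the start; "torque": the same for the moment, N m; "width": finger opening in mm; "gripper_force": force on a finger pad.
Only numpy, scipy, OpenCV 4.12 (cv2) and the standard library are available. Lean on these libraries where they do the work, as an engineer would, in place of code of your own. Each camera call takes 0.05 s, during which the arm holds its last target. There are 200 camera calls.

## Task

Without lifting it off the steel plate, slide the aluminium bracket out of its parking outline to the measuring position, so that it sits squarely between the four corner marks. Then take the measuring probe out of its wooden stand and hold its sprung tip inside the small ring on the bracket's sloping face, square to that face, pressed lightly so that the tip is about half way in. Finish still holding the probe there, with the bracket still between its marks, and do not disturb the other things on the bench.

Things in the scene. Friction and masses are not known exactly. Their poses are not given: they have to be found in the camera images.
- plate: Fixed dark steel inspection plate on the bench, 320 (x) x 500 (y) x 6 mm, on which the bracket slides. Origin: centre of its underside.
- bracket: Loose cast aluminium bracket, about 0.8 kg, on the plate. Origin: centre of its underside; z up. Flange 120 (x) x 90 (y) x 12 mm. Towards -x (roughly facing the robot) a pad 62 x 70 mm, its upper face falling at 25 degrees to -x, face centre at x -22, z 55. Towards +x an upright lug to take it by: 16 mm thick in y, x 10 to 55, top at z 95, both its sides free down to the flange.
- lug (a point): Centre of the top of the bracket's lug: 34, 0, 95 mm in the bracket's frame; axes as the bracket's.
- spot: Printed black ring of 16 mm diameter on the bracket's sloping face, the place to measure; fixed to the bracket. Origin: centre of the ring, on the face. z points out of the face, square to it (25 degrees from vertical, leaning to the bracket's -x); y is the bracket's y.
- station: The measuring position: four white painted corner angles and a small centre cross on the plate, flat, 136 (x) x 106 (y) mm over all, so the bracket's flange fits between with about 8 mm all round. Origin: its centre, on the plate; the bracket's frame should coincide with this frame (origin and yaw). It may lie left or right of the parking outline.
- bay: The parking outline: a closed white painted rectangle on the plate, flat, 136 x 106 mm, in which the bracket starts. Origin: its centre.
- probe: Loose measuring probe, 160 g, upright in its stand, tip down. Origin: on its axis at the end of the steel nose; z along the axis away from the tip. Nose 20 mm diameter, z 0 to 30; black flange 36 mm diameter, z 30 to 36, resting on the stand's top; grey square grip 24 x 24 mm, z 36 to 116, flats facing x and y; black button on top to z 122. The free tip ends at z -22.
- probe_tip (a point): End of the probe's tip, a steel dome of 6 mm radius on a sprung plunger; on the probe's axis, 22 mm beyond the nose when free, 98 mm from the middle of the grip.
- plunger (a joint): How far the probe's tip is pushed into the nose, m: 0 free, 0.012 at its stop. Spring: 1.4 N to start moving and 0.7 N more for each mm (5.6 N half way in, 9.8 N at the stop).
- stand: Fixed wooden block 76 (x) x 64 (y) x 60 mm high on the bench with a 23 mm square hole right through, in which the probe stands. Origin: centre of its underside, on the hole's axis. Lift the probe straight up by 55 mm to clear it. It stands on the robot's left or right, beside the plate.
- rack: Bystander, fixed: wooden socket rack 60 x 130 mm, with its sockets 56 mm high. Origin: centre of its underside.
- block: Bystander: steel block 26 x 76 x 50 mm high on the far side of the plate. Origin: centre of its underside.
- collar: Bystander: steel ring, 48 mm diameter, 20 mm high, far side of the plate. Origin: centre of its underside.
- oil: Bystander: can of 54 mm diameter, 110 mm high, far side of the plate. Origin: centre of its underside.
- wrench: Bystander: wrench lying on the bench to the right. Origin: centre of its underside.
- driver: Bystander: screwdriver lying on the bench to the left. Origin: centre of its underside.
- mug: Bystander: white mug, 72 mm across, 90 mm high. Origin: centre of its underside.

How it is judged (in metres and radians):
On the way, in this order (a step that is already met when the one before it is completed fails the run):
1. the bracket has been slid between the corner marks of the measuring position, the probe still in its stand (horizontal distance between bracket and station below 0.012 m and angle between the x axis of bracket and the x axis of station, either way round below 0.14 rad and height (world z) of bracket below 0.01 m and linear speed of bracket below 0.02 m/s and horizontal distance between probe and stand below 0.01 m and height (world z) of probe below 0.04 m), for 0.2 s.
2. the probe is in the gripper, clear of its stand (contact force between the fingers and probe above 2 N and contact force between probe and stand below 0.1 N and height (world z) of probe_tip above 0.062 m), for 0.2 s.
At the end, for the whole second after the job is handed in: Probe still in the fingers, tip within 9 mm of the ring's centre, axis within 8 degrees of square to the face, tip pushed in 2 to 10 mm, pressing with 1.5 to 12 N; bracket flat on the plate within 12 mm and 8 degrees of the measuring position, touched only by the probe; all at rest (horizontal distance between bracket and station below 0.012 m and angle between the x axis of bracket and the x axis of station, either way round below 0.14 rad and height (world z) of bracket below 0.01 m and linear speed of each of bracket, probe below 0.02 m/s and contact force between the fingers and probe above 2 N and contact force between probe and stand below 0.1 N and distance between probe_tip and spot below 0.009 m and angle between the z axis of probe and the z axis of spot, either way round below 0.14 rad and value of joint plunger between 0.002 and 0.01 m and contact force between probe and bracket between 1.5 and 12 N and contact force between each of the arm, the fingers and bracket below 0.3 N); the arm keeps its last pose, push and grip.
It fails at once if the bracket is lifted more than 6 mm off the plate or tipped more than 9 degrees (height (world z) of bracket above 0.012 m or angle between bracket's own z axis and vertical above 0.16 rad).
It fails at once if the probe is pressed hard (over 20 N) on the bracket (contact force between probe and bracket above 20 N).
It fails at once if one of the loose bystanders is moved by more than 30 mm (distance of any of block, collar, oil, wrench, driver, mug from where it was at the start of the episode above 0.03 m).
It also fails if it takes over 61 s, if anything falls off the work surface, if the arm or the gripper's body presses on something with over 40 N, if the wrist force passes 120 N, or if a joint passes its speed limit or range.

## Working session

There is one attempt and no reset: what is moved stays moved. The work goes in short steps, Python scripts to look and compute and a shell command to move; the robot and the scene stay as the last step left them, time stands still between calls to the robot, and variables do not carry over. Pictures are saved under pics/ and viewed, at most 11 in all, crops included, and the job is handed in when it is done.

```bash
ls; mkdir -p pics; python3 - <<'E'
from workcell import *
import cv2, numpy as np
np.set_printoptions(precision=3,suppress=True)
s=state();print(s)
for n in("scene","top"):
    p=camera_params(n);print(n,p);cv2.imwrite(f"pics/{n}0.png",camera(n))
E
```

```text
pics
{'time_s': 0.0, 'joint_pos': array([-1.36 ,  0.246,  1.559, -0.   ,  1.339, -0.174]), 'joint_vel': array([ 0.001, -0.001,  0.001,  0.   , -0.002,  0.   ]), 'tau': array([ -0.   , -42.951, -32.614,  -0.   ,   0.005,  -0.   ]), 'eef_pos': array([ 243.869, -601.914,  230.177]), 'tool_rot': array([-0.001,  0.982,  0.191, -0.   ]), 'ft_force': array([ 0.085,  0.357, -0.116]), 'torque': array([-0.024,  0.006, -0.013]), 'gripper_force': 0.0, 'width': 85.57997614073402}
scene {'K': array([[476.764,   0.   , 253.4  ],
       [  0.   , 476.764, 187.652],
       [  0.   ,   0.   ,   1.   ]]), 'dist_coeffs': array([-0.162,  0.   ,  0.   ,  0.   ,  0.   ]), 'camera_from_world': array([[   -0.268,     0.963,     0.019,   154.828],
       [   -0.677,    -0.202,     0.708,   325.662],
       [    0.686,     0.176,     0.706, -1801.707],
       [    0.   ,     0.   ,     0.   ,     1.   ]])}
top {'K': array([[383.267,   0.   , 257.305],
       [  0.   , 383.267, 187.727],
       [  0.   ,   0.   ,   1.   ]]), 'dist_coeffs': array([-0.055,  0.   ,  0.   ,  0.   ,  0.   ]), 'camera_from_world': array([[    0.044,    -0.999,     0.003,   -18.315],
       [    0.977,     0.044,     0.21 ,  -579.78 ],
       [   -0.21 ,    -0.007,     0.978, -1047.841],
       [    0.   ,     0.   ,     0.   ,     1.   ]])}
```

View pics/scene0.png

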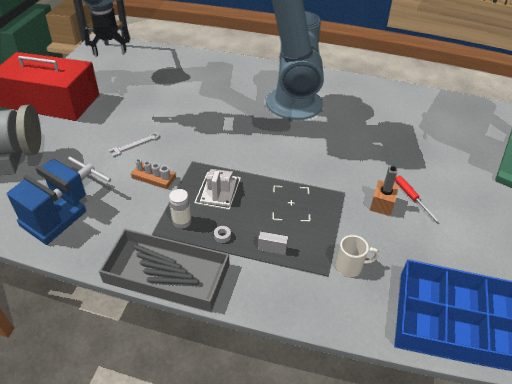

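View pics/top0.png

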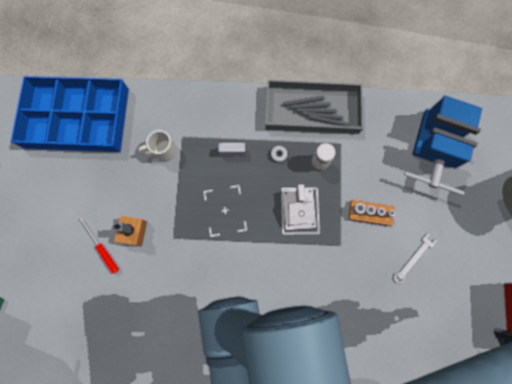

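The scene view shows the bracket at (219,188) in its bay, the station's corners around (291,203), and the probe in its stand at (387,190). In the top view they are at (300,210), (225,210) and (125,230). The rack, oil can, collar, block, mug, wrench and driver are all clear of the slide path.

```bash
cat > h.py <<'E'
import cv2, numpy as np
from workcell import *
np.set_printoptions(precision=2,suppress=True)
def ray(n,uv):
    p=camera_params(n); u=cv2.undistortPoints(np.array([[uv]],float),p["K"],p["dist_coeffs"])[0,0]
    T=p["camera_from_world"]; R=T[:3,:3]
    return -R.T@T[:3,3], R.T@np.array([u[0],-u[1],-1.])
def plane(n,uv,z):
    c,d=ray(n,uv); return c+d*(z-c[2])/d[2]
def tri(a,b):   # scene px, top px -> point, gap
    (c1,d1),(c2,d2)=ray("scene",a),ray("top",b)
    s=np.linalg.lstsq(np.c_[d1,-d2],c2-c1,rcond=None)[0]
    p,q=c1+s[0]*d1,c2+s[1]*d2
    return (p+q)/2,np.linalg.norm(p-q)
def px(n,P):
    p=camera_params(n);T=p["camera_from_world"];c=T[:3,:3]@np.asarray(P,float)+T[:3,3]
    return cv2.projectPoints(np.array([[c[0],-c[1],-c[2]]]),np.zeros(3),np.zeros(3),p["K"],p["dist_coeffs"])[0].ravel()
E
python3 - <<'E'
from h import *
t=cv2.imread("pics/top0.png");s=cv2.imread("pics/scene0.png")
def crop(i,x,y,w,h,k): return cv2.resize(i[y:y+h,x:x+w],None,fx=k,fy=k,interpolation=cv2.INTER_CUBIC)
a=crop(t,270,170,66,75,6); b=crop(s,185,155,66,75,6)
cv2.imwrite("pics/br.png",np.hstack([a,b]))
a=crop(t,95,200,66,60,6); b=crop(s,360,155,66,60,6)
cv2.imwrite("pics/pr.png",np.hstack([a,b]))
# station marks: white comps on the plate
for n,i,(x,y,w,h) in(("top",t,(195,178,60,65)),("scene",s,(262,178,60,50))):
    g=cv2.cvtColor(i,cv2.COLOR_BGR2GRAY)[y:y+h,x:x+w]
    m=(g>110).astype(np.uint8)
    k,l,st,c=cv2.connectedComponentsWithStats(m,connectivity=8)
    P=[]
    for j in range(1,k):
        q=plane(n,c[j]+[x,y],6); P.append(q[:2]); print(n,st[j],c[j]+[x,y],q)
    pts=np.array([plane(n,(u+x,v+y),6)[:2] for v,u in np.argwhere(m)],np.float32)
    print(cv2.minAreaRect(pts))
E
```

```text
top [34  6 13 11 68] [236.25 187.88] [588.58  71.75   6.  ]
top [ 8 11 11 12 66] [206.3  193.15] [568.19 161.69   6.  ]
top [26 28  8  9 41] [224.54 209.93] [519.34 103.19   6.  ]
top [42 42 11 13 70] [243.13 227.3 ] [469.62  44.65   6.  ]
top [13 49 13 11 67] [212.52 232.87] [448.96 134.66   6.  ]
top [  0  61  60   4 157] [219.92 241.08] [425.74 111.16   6.  ]
((511.37109375, 101.65509033203125), (175.75770568847656, 174.85830688476562), 2.6117920875549316)
scene [ 12   0  48  10 254] [304.81 180.89] [419.36 122.57   6.  ]
scene [11  7 10  8 31] [276.1 187.1] [471.93  42.75   6.  ]
scene [37  8 11  8 34] [305.35 188.94] [453.91 131.09   6.  ]
scene [25 22  8  6 22] [290.68 202.36] [522.28  99.8    6.  ]
scene [10 34 11  9 36] [275.44 217.5 ] [593.76  70.31   6.  ]
scene [38 36 11  8 35] [307.23 218.37] [570.98 159.72   6.  ]
((498.5670471191406, 115.70108032226562), (186.023193359375, 150.46571350097656), 12.321073532104492)
```

View pics/br.png

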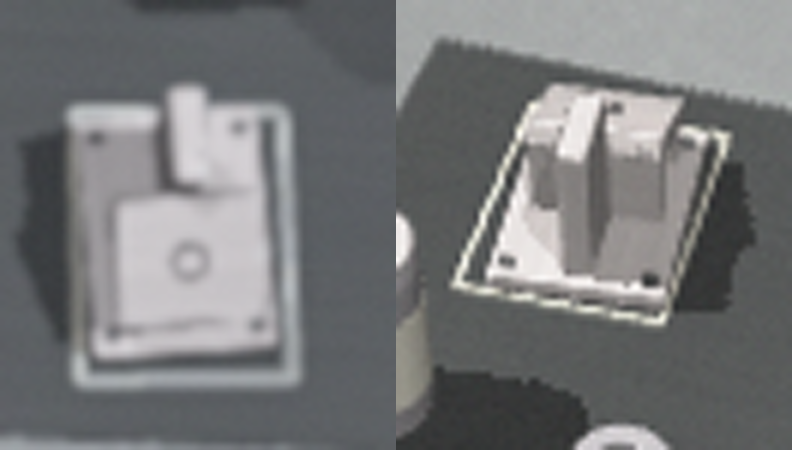

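View pics/pr.png

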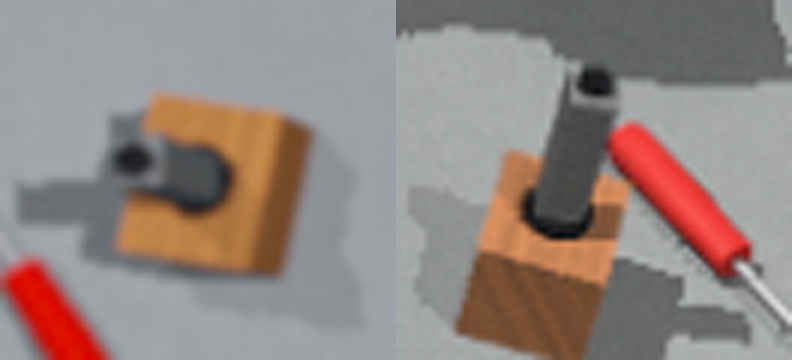

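The crops show the bolt holes, the ring and the lug in both views, and the probe's button and the stand's top corners. I'll triangulate all of these.

```bash
python3 - <<'E'
from h import *
g={n:cv2.cvtColor(cv2.imread(f"pics/{n}0.png"),cv2.COLOR_BGR2GRAY).astype(float) for n in("top","scene")}
def full(o,p): return np.array(o)+(np.array(p)+.5)/6-.5
def dark(n,p,r=2):
    u,v=np.round(p).astype(int); w=g[n][v-r:v+r+1,u-r:u+r+1]; w=np.clip(w.max()*.85-w,0,None)
    Y,X=np.mgrid[v-r:v+r+1,u-r:u+r+1]; return np.array([(w*X).sum(),(w*Y).sum()])/w.sum()
T0,S0=(270,170),(185,155)
H={}
for k,t,s in(("+-",(238,127),(112,261)),("++",(97,137),(254,280)),("-+",(112,332),(290,143)),("ring",(190,262),(219,107))):
    r=4 if k=="ring" else 2
    a=full(T0,t); b=full(S0,s)
    if k!="ring": a=dark("top",a); b=dark("scene",b)
    p,e=tri(b,a); H[k]=p; print(k,a,b,p,e, "z18:",plane("top",a,18)[:2],plane("scene",b,18)[:2])
h3=dark("top",full(T0,(258,325))); print("--",plane("top",h3,18))
for k,t,s in(("lug +x -y",(203,88),None),("lug +x +y",(168,88),None)): print(k,plane("top",full(T0,t),101)[:2])
for k,s in(("lug+x+y",(194,162)),("lug+x-y",(164,160)),("lug-x-y",(182,95)),("lug-x+y",(208,97))): print(k,plane("scene",full(S0,s),101)[:2])
T1,S1=(95,200),(360,155); Q=[]
for k,t,s in(("button",(133,158),(199,80)),("st++",(157,95),(212,283)),("st+-",(283,118),(84,248)),("st--",(250,270),(112,152)),("st-+",(118,248),(234,182))):
    p,e=tri(full(S1,s),full(T1,t)); Q.append(p); print(k,p,e)
Q=np.array(Q); print("stand",Q[1:].mean(0)); 
d=Q[1]+Q[2]-Q[3]-Q[4]; print("yaw",np.degrees(np.arctan2(d[1],d[0])))
E
```

```text
+- [309.37 190.67] [202.9  198.01] [ 588.29 -151.45   15.46] 3.762564217765906 z18: [ 587.28 -149.26] [ 590.66 -152.42]
++ [285.74 192.88] [227.03 200.68] [578.2  -79.88  15.53] 2.8288197095706518 z18: [577.36 -78.33] [580.57 -80.54]
-+ [288.16 224.3 ] [232.42 178.4 ] [483.86 -91.09  16.65] 5.685011291635904 z18: [483.06 -88.2 ] [485.51 -93.51]
ring [301.25 213.25] [221.08 172.42] [ 511.35 -121.11   59.22] 0.9497335016288476 z18: [ 517.68 -126.19] [ 469.86 -135.55]
-- [ 488.14 -160.18   18.  ]
lug +x -y [ 587.25 -121.31]
lug +x +y [ 586.52 -104.98]
lug+x+y [ 592.58 -104.89]
lug+x-y [ 595.34 -118.84]
lug-x-y [ 550.41 -125.22]
lug-x+y [ 548.16 -112.78]
button [442.68 369.62 148.24] 2.5257096289758776
st++ [481.93 397.33  56.73] 0.8675985050716272
st+- [474.05 334.85  55.06] 0.6029068867722168
st-- [401.29 342.8   55.02] 1.2213457573413817
st-+ [408.36 405.32  58.33] 2.420493372802054
stand [441.41 370.07  56.29]
yaw -6.214951899296718
```

```bash
cat >> h.py <<'E'
from scipy.spatial.transform import Rotation as Rot
def tool():
    s=state(); q=s["tool_rot"]; return s["eef_pos"],Rot.from_quat([q[1],q[2],q[3],q[0]])
def down(yaw): # tool pointing down, tool x at yaw
    c,s=np.cos(np.radians(yaw)),np.sin(np.radians(yaw)); return Rot.from_matrix(np.array([[c,s,0],[s,-c,0],[0,0,-1]]))
def plan(p,R):
    p0,R0=tool(); print("t[cm]",R0.inv().apply(np.array(p)-p0)/10,"a[deg]",np.degrees((R0.inv()*R).as_rotvec()))
E
python3 -c "
from h import *
plan([571,-117,150],down(6)); plan([571,-117,46],down(6))"
```

```text
t[cm] [ 48.52 -32.65   8.1 ] a[deg] [-0.11 -0.   16.05]
t[cm] [ 48.52 -32.63  18.5 ] a[deg] [-0.11 -0.   16.05]
```

```bash
python3 -m jog '[{"tx":24.2,"ty":-16.3,"tz":2,"az":8,"jaw":8.5},{"tx":24.2,"ty":-16.3,"tz":2,"az":8,"jaw":8.5},{"tx":24.2,"ty":-16.3,"tz":2,"az":8,"jaw":8.5},{"tx":24.2,"ty":-16.3,"tz":2,"az":8,"jaw":8.5},{"tx":24.2,"ty":-16.3,"tz":2,"az":8,"jaw":8.5},{"tx":48.5,"ty":-32.6,"tz":8.1,"az":16,"jaw":8.5},{"tx":48.5,"ty":-32.6,"tz":8.1,"az":16,"jaw":8.5},{"tx":48.5,"ty":-32.6,"tz":8.1,"az":16,"jaw":8.5},{"tx":48.5,"ty":-32.6,"tz":8.1,"az":16,"jaw":8.5},{"tx":48.5,"ty":-32.6,"tz":8.1,"az":16,"jaw":8.5},{"tx":48.5,"ty":-32.6,"tz":8.1,"az":16,"jaw":8.5},{"tx":48.5,"ty":-32.6,"tz":8.1,"az":16,"jaw":8.5},{"tx":48.5,"ty":-32.6,"tz":8.1,"az":16,"jaw":8.5}]' 40; python3 - <<'E'
from h import *
s=state();print(s["joint_pos"]); plan([571,-117,46],down(6))
a=camera("top")[120:270,230:380];b=camera("scene")[105:255,150:300]
cv2.imwrite("pics/over.png",cv2.resize(np.hstack([a,b]),None,fx=2.6,fy=2.6,interpolation=cv2.INTER_CUBIC))
E
```

```text
[-1.36  0.25  1.56 -0.    1.34 -0.17]
t[cm] [ 48.52 -32.63  18.5 ] a[deg] [-0.11 -0.   16.05]schema error: expected keys ax, ay, az, tx, ty, tz, jaw
```

View pics/over.png

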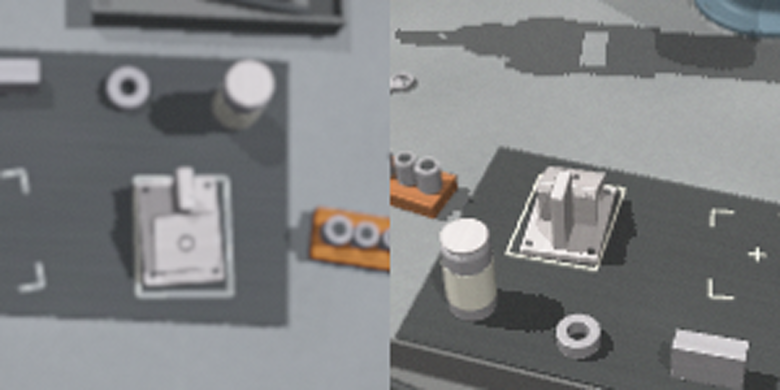

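The move was refused because every row needs all seven keys, so the pictures show nothing has changed: bracket still in its bay, crop (185,240), arm absent. I'll send it again with full rows.

```bash
python3 -m jog '[{"ax":0,"ay":0,"az":8,"tx":24.2,"ty":-16.3,"tz":2,"jaw":8.5},{"ax":0,"ay":0,"az":8,"tx":24.2,"ty":-16.3,"tz":2,"jaw":8.5},{"ax":0,"ay":0,"az":8,"tx":24.2,"ty":-16.3,"tz":2,"jaw":8.5},{"ax":0,"ay":0,"az":8,"tx":24.2,"ty":-16.3,"tz":2,"jaw":8.5},{"ax":0,"ay":0,"az":8,"tx":24.2,"ty":-16.3,"tz":2,"jaw":8.5},{"ax":0,"ay":0,"az":16,"tx":48.5,"ty":-32.6,"tz":8.1,"jaw":8.5},{"ax":0,"ay":0,"az":16,"tx":48.5,"ty":-32.6,"tz":8.1,"jaw":8.5},{"ax":0,"ay":0,"az":16,"tx":48.5,"ty":-32.6,"tz":8.1,"jaw":8.5},{"ax":0,"ay":0,"az":16,"tx":48.5,"ty":-32.6,"tz":8.1,"jaw":8.5},{"ax":0,"ay":0,"az":16,"tx":48.5,"ty":-32.6,"tz":8.1,"jaw":8.5},{"ax":0,"ay":0,"az":16,"tx":48.5,"ty":-32.6,"tz":8.1,"jaw":8.5},{"ax":0,"ay":0,"az":16,"tx":48.5,"ty":-32.6,"tz":8.1,"jaw":8.5},{"ax":0,"ay":0,"az":16,"tx":48.5,"ty":-32.6,"tz":8.1,"jaw":8.5}]' 40; python3 - <<'E'
from h import *
s=state();print(s["joint_pos"]); plan([571,-117,46],down(6))
a=camera("top")[120:270,230:380];b=camera("scene")[105:255,150:300]
cv2.imwrite("pics/over2.png",cv2.resize(np.hstack([a,b]),None,fx=2.6,fy=2.6,interpolation=cv2.INTER_CUBIC))
E
```

```text
time_s: 1.82
eef_pos: [570.9, -119.4, 150.7]
tool_rot: [0.0, 0.999, 0.052, 0.0]
ft_force: [0.0, -0.8, -0.0]
width: 84.9
gripper_force: 0.0
[-0.4   0.18  1.79 -0.    1.17  1.07]
t[cm] [ 0.03 -0.24 10.47] a[deg] [ 0.03 -0.03 -0.05]
```

View pics/over2.png

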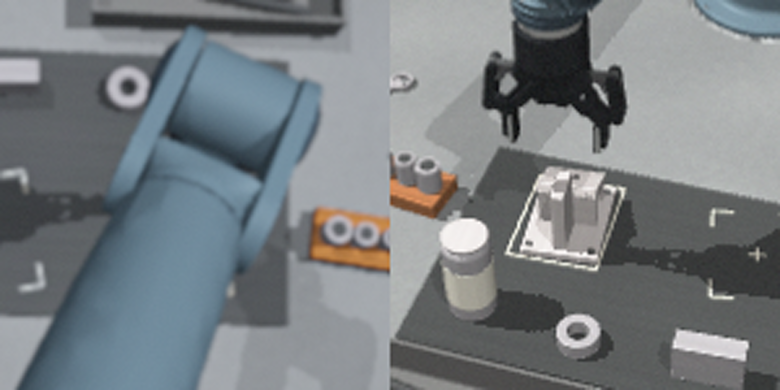

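The gripper straddles the lug (scene crop (560,130), lug at (565,190)) and is in line with it. I'll go down and close.

```bash
python3 -m jog '[{"ax":0,"ay":0,"az":0,"tx":0,"ty":-0.2,"tz":4,"jaw":8.5},{"ax":0,"ay":0,"az":0,"tx":0,"ty":-0.2,"tz":7,"jaw":8.5},{"ax":0,"ay":0,"az":0,"tx":0,"ty":-0.2,"tz":9,"jaw":8.5},{"ax":0,"ay":0,"az":0,"tx":0,"ty":-0.2,"tz":10.4,"jaw":8.5},{"ax":0,"ay":0,"az":0,"tx":0,"ty":-0.2,"tz":10.4,"jaw":8.5}]'; python3 -m jog '[{"ax":0,"ay":0,"az":0,"tx":0,"ty":0,"tz":0,"jaw":5},{"ax":0,"ay":0,"az":0,"tx":0,"ty":0,"tz":0,"jaw":3},{"ax":0,"ay":0,"az":0,"tx":0,"ty":0,"tz":0,"jaw":1.0},{"ax":0,"ay":0,"az":0,"tx":0,"ty":0,"tz":0,"jaw":1.0},{"ax":0,"ay":0,"az":0,"tx":0,"ty":0,"tz":0,"jaw":1.0},{"ax":0,"ay":0,"az":0,"tx":0,"ty":0,"tz":0,"jaw":1.0},{"ax":0,"ay":0,"az":0,"tx":0,"ty":0,"tz":0,"jaw":1.0},{"ax":0,"ay":0,"az":0,"tx":0,"ty":0,"tz":0,"jaw":1.0}]' 40
```

```text
time_s: 2.55
eef_pos: [570.6, -116.3, 45.7]
tool_rot: [-0.0, 0.999, 0.053, -0.001]
ft_force: [0.7, -0.4, -0.1]
width: 84.7
gripper_force: 0.0
time_s: 3.55
eef_pos: [571.5, -116.6, 46.9]
tool_rot: [0.0, 0.999, 0.053, 0.001]
ft_force: [-0.2, -2.0, 5.9]
width: 15.3
gripper_force: 40.4
```

```bash
python3 -m jog '[{"ax":0,"ay":0,"az":-0.3,"tx":0.03,"ty":-1,"tz":0,"jaw":1},{"ax":0,"ay":0,"az":-0.9,"tx":0.1,"ty":-3,"tz":0,"jaw":1},{"ax":0,"ay":0,"az":-1.5,"tx":0.18,"ty":-5,"tz":0,"jaw":1},{"ax":0,"ay":0,"az":-2.1,"tx":0.25,"ty":-7,"tz":0,"jaw":1},{"ax":0,"ay":0,"az":-2.7,"tx":0.32,"ty":-9,"tz":0,"jaw":1},{"ax":0,"ay":0,"az":-3.3,"tx":0.4,"ty":-11,"tz":0,"jaw":1},{"ax":0,"ay":0,"az":-3.9,"tx":0.47,"ty":-13,"tz":0,"jaw":1},{"ax":0,"ay":0,"az":-4.5,"tx":0.53,"ty":-15,"tz":0,"jaw":1},{"ax":0,"ay":0,"az":-5.1,"tx":0.6,"ty":-17,"tz":0,"jaw":1},{"ax":0,"ay":0,"az":-5.7,"tx":0.67,"ty":-19,"tz":0,"jaw":1},{"ax":0,"ay":0,"az":-6.3,"tx":0.74,"ty":-21,"tz":0,"jaw":1},{"ax":0,"ay":0,"az":-6.6,"tx":0.78,"ty":-22.1,"tz":0,"jaw":1},{"ax":0,"ay":0,"az":-6.8,"tx":0.8,"ty":-22.7,"tz":0,"jaw":1},{"ax":0,"ay":0,"az":-6.8,"tx":0.8,"ty":-22.7,"tz":0,"jaw":1},{"ax":0,"ay":0,"az":-6.8,"tx":0.8,"ty":-22.7,"tz":0,"jaw":1},{"ax":0,"ay":0,"az":-6.8,"tx":0.8,"ty":-22.7,"tz":0,"jaw":1}]'; python3 - <<'E'
from h import *
plan([555.5,109.9,46.9],down(12.8))
a=camera("top");b=camera("scene");cv2.imwrite("pics/slid_t.png",a);cv2.imwrite("pics/slid_s.png",b)
b=b[130:255,220:350]
cv2.imwrite("pics/slid.png",cv2.resize(b,None,fx=4.6,fy=4.6,interpolation=cv2.INTER_CUBIC))
E
```

```text
time_s: 5.55
eef_pos: [555.5, 110.6, 46.9]
tool_rot: [0.0, 0.994, 0.112, 0.001]
ft_force: [-0.1, -0.3, 6.6]
width: 15.8
gripper_force: 41.0
t[cm] [-0.01  0.07  0.  ] a[deg] [ 0.01 -0.06  0.09]
```

View pics/slid.png

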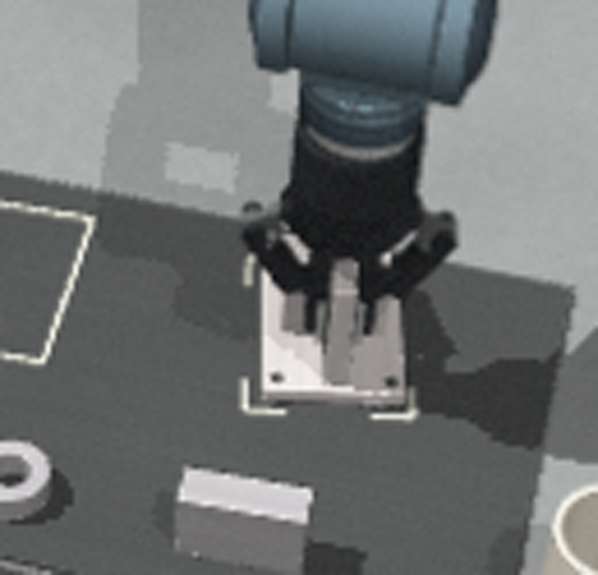

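The flange sits evenly between the marks, in line with the two visible far corners at (265,400) and (395,410). I'll release, rise and move above the probe.

```bash
python3 -m jog '[{"ax":0,"ay":0,"az":0,"tx":0,"ty":0,"tz":0,"jaw":3},{"ax":0,"ay":0,"az":0,"tx":0,"ty":0,"tz":0,"jaw":6},{"ax":0,"ay":0,"az":0,"tx":0,"ty":0,"tz":0,"jaw":8.5},{"ax":0,"ay":0,"az":0,"tx":0,"ty":0,"tz":0,"jaw":8.5},{"ax":0,"ay":0,"az":0,"tx":0,"ty":0,"tz":-3,"jaw":8.5},{"ax":0,"ay":0,"az":0,"tx":0,"ty":0,"tz":-8,"jaw":8.5},{"ax":0,"ay":0,"az":0,"tx":0,"ty":0,"tz":-15.5,"jaw":8.5},{"ax":0,"ay":0,"az":0,"tx":0,"ty":0,"tz":-15.5,"jaw":8.5},{"ax":0,"ay":0,"az":9,"tx":-2.6,"ty":-14,"tz":-15.5,"jaw":8.5},{"ax":0,"ay":0,"az":9,"tx":-2.6,"ty":-14,"tz":-15.5,"jaw":8.5},{"ax":0,"ay":0,"az":9,"tx":-2.6,"ty":-14,"tz":-15.5,"jaw":8.5},{"ax":0,"ay":0,"az":18.9,"tx":-5.3,"ty":-27.9,"tz":-15.5,"jaw":8.5},{"ax":0,"ay":0,"az":18.9,"tx":-5.3,"ty":-27.9,"tz":-15.5,"jaw":8.5},{"ax":0,"ay":0,"az":18.9,"tx":-5.3,"ty":-27.9,"tz":-15.5,"jaw":8.5},{"ax":0,"ay":0,"az":18.9,"tx":-5.3,"ty":-27.9,"tz":-15.5,"jaw":8.5},{"ax":0,"ay":0,"az":18.9,"tx":-5.3,"ty":-27.9,"tz":-15.5,"jaw":8.5}]'; python3 - <<'E'
from h import *
print(state()["joint_pos"])
plan([442,370,85],down(-6.2))
a=camera("top");b=camera("scene");cv2.imwrite("pics/p2_t.png",a);cv2.imwrite("pics/p2_s.png",b)
f=lambda i,x,y:cv2.resize(i[y:y+70,x:x+66],None,fx=6,fy=6,interpolation=cv2.INTER_CUBIC)
cv2.imwrite("pics/p2.png",np.hstack([f(a,192,172),f(b,258,155)]))
E
```

```text
time_s: 7.65
eef_pos: [442.0, 369.2, 200.9]
tool_rot: [0.0, 0.999, -0.054, -0.0]
ft_force: [0.7, 0.4, -0.3]
width: 84.7
gripper_force: 0.0
[ 0.5   0.1   1.78 -0.    1.26  2.18]
t[cm] [-0.01 -0.08 11.59] a[deg] [0.05 0.01 0.06]
```

View pics/p2.png

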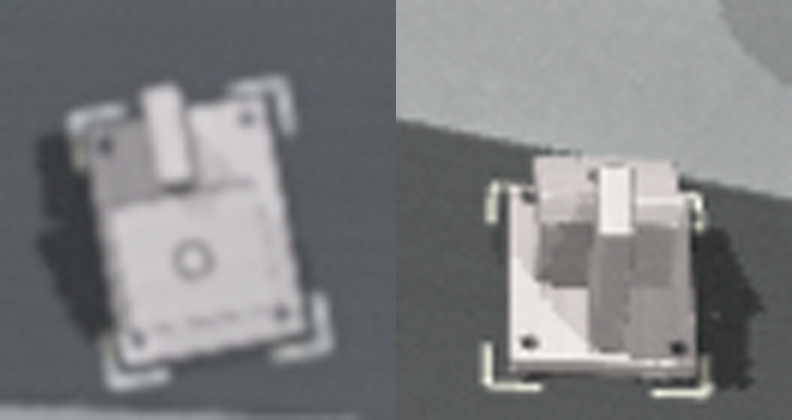

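The bracket is squarely between all four marks: ring at top crop (194,262), holes at (105,146), (246,118), (281,314) and (138,340). I'll measure it from those and grasp the probe.

```bash
python3 - <<'E'
from h import *
g=cv2.cvtColor(cv2.imread("pics/p2_t.png"),cv2.COLOR_BGR2GRAY).astype(float)
gs=cv2.cvtColor(cv2.imread("pics/p2_s.png"),cv2.COLOR_BGR2GRAY).astype(float)
def dark(g,o,p,r=2):
    p=np.array(o)+(np.array(p)+.5)/6-.5
    u,v=np.round(p).astype(int); w=g[v-r:v+r+1,u-r:u+r+1]; w=np.clip(w.max()*.85-w,0,None)
    Y,X=np.mgrid[v-r:v+r+1,u-r:u+r+1]; return np.array([(w*X).sum(),(w*Y).sum()])/w.sum()
P=np.array([plane("top",dark(g,(192,172),q),18)[:2] for q in((105,146),(246,118),(281,314),(138,340))])
c=P.mean(0); d=P[0]+P[1]-P[2]-P[3]; print("bracket top",c,np.degrees(np.arctan2(d[1],d[0])),P)
S=np.array([plane("scene",dark(gs,(258,155),q),18)[:2] for q in((133,342),(282,347))]);print("scene +x holes",S)
r=np.array([192,172])+(np.array([194,262])+.5)/6-.5
for z in(59,61,63): print("ring top",z,plane("top",r,z))
y=np.radians(12.8); print("face ctr from tool", np.array([520.9,102])-22*np.array([np.cos(y),np.sin(y)]))
E
python3 -m jog '[{"ax":0,"ay":0,"az":0,"tx":0,"ty":-0.1,"tz":4,"jaw":8.5},{"ax":0,"ay":0,"az":0,"tx":0,"ty":-0.1,"tz":8,"jaw":8.5},{"ax":0,"ay":0,"az":0,"tx":0,"ty":-0.1,"tz":10.5,"jaw":8.5},{"ax":0,"ay":0,"az":0,"tx":0,"ty":-0.1,"tz":11.6,"jaw":8.5},{"ax":0,"ay":0,"az":0,"tx":0,"ty":-0.1,"tz":11.6,"jaw":8.5},{"ax":0,"ay":0,"az":0,"tx":0,"ty":-0.1,"tz":11.6,"jaw":5},{"ax":0,"ay":0,"az":0,"tx":0,"ty":-0.1,"tz":11.6,"jaw":3.5},{"ax":0,"ay":0,"az":0,"tx":0,"ty":-0.1,"tz":11.6,"jaw":1.8},{"ax":0,"ay":0,"az":0,"tx":0,"ty":-0.1,"tz":11.6,"jaw":1.8},{"ax":0,"ay":0,"az":0,"tx":0,"ty":-0.1,"tz":11.6,"jaw":1.8},{"ax":0,"ay":0,"az":0,"tx":0,"ty":-0.1,"tz":11.6,"jaw":1.8},{"ax":0,"ay":0,"az":0,"tx":0,"ty":-0.1,"tz":11.6,"jaw":1.8}]' 60
```

```text
bracket top [518.53 105.01] 13.104166963444555 [[558.13 151.03]
 [574.81  81.31]
 [478.13  58.41]
 [463.05 129.29]]
scene +x holes [[578.69  78.67]
 [561.89 148.98]]
ring top 59 [495.92  99.22  59.  ]
ring top 61 [495.65  99.04  61.  ]
ring top 63 [495.37  98.85  63.  ]
face ctr from tool [499.45  97.13]
time_s: 9.25
eef_pos: [440.7, 370.6, 86.0]
tool_rot: [0.002, 0.999, -0.052, -0.001]
ft_force: [-3.9, -4.9, 7.1]
width: 23.5
gripper_force: 56.7
```

The bracket is within about 2 mm and 0.3° of the station in the same camera. The probe is gripped at 23.5 mm, so I'll lift it straight up and check it in the hand.

```bash
python3 -m jog '[{"ax":0,"ay":0,"az":0,"tx":0,"ty":0,"tz":-2,"jaw":1.8},{"ax":0,"ay":0,"az":0,"tx":0,"ty":0,"tz":-5,"jaw":1.8},{"ax":0,"ay":0,"az":0,"tx":0,"ty":0,"tz":-8,"jaw":1.8},{"ax":0,"ay":0,"az":0,"tx":0,"ty":0,"tz":-12,"jaw":1.8},{"ax":0,"ay":0,"az":0,"tx":0,"ty":0,"tz":-15,"jaw":1.8},{"ax":0,"ay":0,"az":0,"tx":0,"ty":0,"tz":-15,"jaw":1.8},{"ax":0,"ay":0,"az":0,"tx":0,"ty":0,"tz":-15,"jaw":1.8},{"ax":0,"ay":0,"az":0,"tx":0,"ty":0,"tz":-15,"jaw":1.8}]'; python3 - <<'E'
from h import *
p,R=tool(); print(p,R.as_matrix()[:,2])
tip=p+R.apply([0,0,78]); print("exp tip px",px("scene",tip),px("top",tip))
a=camera("top");b=camera("scene");cv2.imwrite("pics/p3_t.png",a);cv2.imwrite("pics/p3_s.png",b)
f=lambda i,x,y:cv2.resize(i[y:y+90,x:x+66],None,fx=6,fy=6,interpolation=cv2.INTER_CUBIC)
cv2.imwrite("pics/p3.png",np.hstack([f(a,95,180),f(b,360,110)]))
E
```

```text
time_s: 10.25
eef_pos: [440.5, 371.1, 233.2]
tool_rot: [0.001, 0.999, -0.053, -0.001]
ft_force: [-0.6, -0.3, -2.3]
width: 23.5
gripper_force: 57.5
[440.46 371.07 233.22] [-0. -0. -1.]
exp tip px [394.25 165.55] [115.7  226.49]
```

View pics/p3.png

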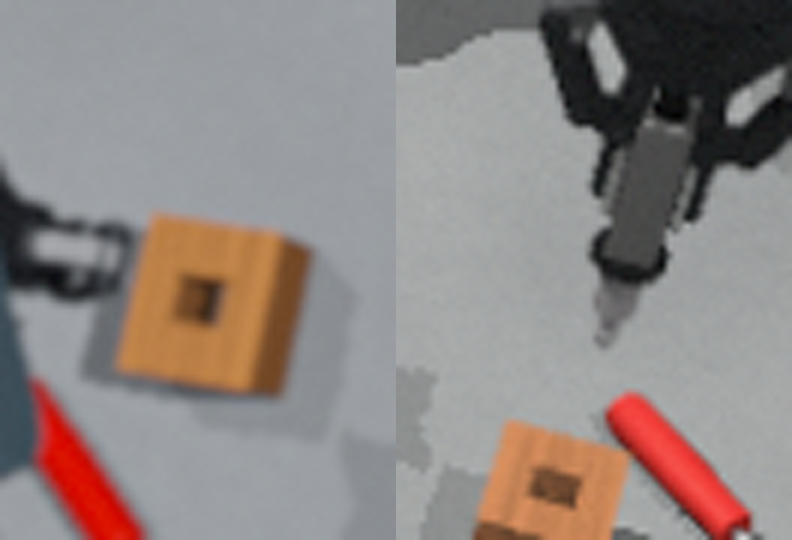

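The probe hangs straight in the fingers, with its tip at scene crop (601,345), within about 1.5 px of the prediction, and the empty stand hole shows at (200,300) and (555,487). I'll check the axis offset from the hole and work out the approach.

```bash
cat >> h.py <<'E'
psi,al=np.radians(12.95),np.radians(25)
b=np.array([np.cos(psi),np.sin(psi),0]); Z=np.array([0,0,1.])
n=-np.sin(al)*b+np.cos(al)*Z; xt=np.cos(al)*b+np.sin(al)*Z
RF=Rot.from_matrix(np.c_[xt,np.cross(-n,xt),-n]); SPOT=np.array([497.6,97.8,61.])
E
python3 - <<'E'
from h import *
f=lambda o,p:np.array(o)+(np.array(p)+.5)/6-.5
print("hole",tri(f((360,110),(159,487)),f((95,180),(200,300))), "flange exp (636,255)->", (px("scene",[440.5,371.1,210])-[360,110]+.5)*6+[396,0])
plan(SPOT+118*n,RF)
E
```

```text
hole (array([442.54, 370.22,  56.4 ]), np.float64(2.557235017331173)) flange exp (636,255)-> [631.15 248.24]
t[cm] [ 3.84 28.2   6.61] a[deg] [  4.21  24.91 -18.69]
```

```bash
python3 -m jog '[{"ax":0,"ay":0,"az":0,"tx":0.5,"ty":3,"tz":0,"jaw":1.8},{"ax":1,"ay":4,"az":-3,"tx":1,"ty":7,"tz":0,"jaw":1.8},{"ax":1.5,"ay":8,"az":-6,"tx":1.5,"ty":11,"tz":0,"jaw":1.8},{"ax":2,"ay":12,"az":-9,"tx":2,"ty":15,"tz":1,"jaw":1.8},{"ax":2.5,"ay":16,"az":-12,"tx":2.5,"ty":19,"tz":2,"jaw":1.8},{"ax":3,"ay":20,"az":-15,"tx":3,"ty":23,"tz":3.5,"jaw":1.8},{"ax":4.2,"ay":24.9,"az":-18.7,"tx":3.5,"ty":27,"tz":5,"jaw":1.8},{"ax":4.2,"ay":24.9,"az":-18.7,"tx":3.7,"ty":28.2,"tz":6.5,"jaw":1.8},{"ax":4.2,"ay":24.9,"az":-18.7,"tx":3.7,"ty":28.2,"tz":6.5,"jaw":1.8},{"ax":4.2,"ay":24.9,"az":-18.7,"tx":3.7,"ty":28.2,"tz":6.5,"jaw":1.8},{"ax":4.2,"ay":24.9,"az":-18.7,"tx":3.7,"ty":28.2,"tz":6.5,"jaw":1.8},{"ax":4.2,"ay":24.9,"az":-18.7,"tx":3.7,"ty":28.2,"tz":6.5,"jaw":1.8}]'; python3 - <<'E'
from h import *
print(state()["joint_pos"])
plan(SPOT+118*n-1.5*xt,RF); plan(SPOT+83*n-1.5*xt,RF)
p,R=tool()
tip=p+R.apply([1.5,0,78]); print("exp tip px",px("scene",tip),px("top",tip),"ring px",px("scene",SPOT),px("top",SPOT))
a=camera("top");b=camera("scene");cv2.imwrite("pics/p4_t.png",a);cv2.imwrite("pics/p4_s.png",b)
f=lambda i,x,y:cv2.resize(i[y:y+90,x:x+66],None,fx=6,fy=6,interpolation=cv2.INTER_CUBIC)
cv2.imwrite("pics/p4.png",np.hstack([f(a,192,160),f(b,258,135)]))
E
```

```text
time_s: 11.85
eef_pos: [448.7, 87.8, 170.8]
tool_rot: [-0.025, 0.97, 0.111, 0.216]
ft_force: [-0.8, 0.4, -1.5]
width: 23.4
gripper_force: 57.7
[-0.15 -0.46  2.36  0.21  0.83  1.09]
t[cm] [-0.27  0.12  0.26] a[deg] [-0.06 -0.17  0.07]
t[cm] [-0.28  0.13  3.76] a[deg] [-0.06 -0.17  0.07]
exp tip px [294.66 170.07] [223.65 218.09] ring px [293.21 183.54] [224.39 214.59]
```

View pics/p4.png

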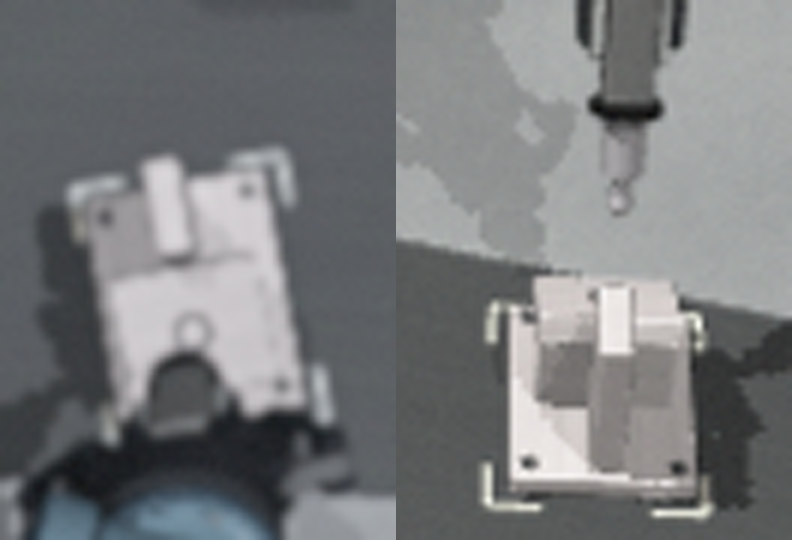

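The tip is at scene crop (618,210), on the predicted pixel, and above the ring (expected at (610,295), its left edge visible at (593,294)). I'll move to a 5 mm gap and record the force baseline.

```bash
cat >> h.py <<'E'
def force(N=8):
    L=[]
    for _ in range(N): L.append(state()["ft_force"]); camera("scene")
    L=np.array(L); print("F",L.mean(0),"std",L.std(0),"along n",(L@n).mean())
    p,R=tool(); d=p+R.apply([1.5,0,0])-SPOT; print("TCP height over spot",d@n,"lateral",d@xt,d@np.cross(n,xt))
E
python3 -m jog '[{"ax":0,"ay":-0.2,"az":0,"tx":-0.1,"ty":0.1,"tz":1,"jaw":1.8},{"ax":0,"ay":-0.2,"az":0,"tx":-0.2,"ty":0.13,"tz":2,"jaw":1.8},{"ax":0,"ay":-0.2,"az":0,"tx":-0.28,"ty":0.13,"tz":3,"jaw":1.8},{"ax":0,"ay":-0.2,"az":0,"tx":-0.28,"ty":0.13,"tz":3.7,"jaw":1.8},{"ax":0,"ay":-0.2,"az":0,"tx":-0.28,"ty":0.13,"tz":3.7,"jaw":1.8},{"ax":0,"ay":-0.2,"az":0,"tx":-0.28,"ty":0.13,"tz":3.7,"jaw":1.8},{"ax":0,"ay":-0.2,"az":0,"tx":-0.28,"ty":0.13,"tz":3.7,"jaw":1.8},{"ax":0,"ay":-0.2,"az":0,"tx":-0.28,"ty":0.13,"tz":3.7,"jaw":1.8}]'; python3 -c "
from h import *
force()"
```

```text
time_s: 12.95
eef_pos: [461.7, 88.9, 136.0]
tool_rot: [-0.025, 0.97, 0.11, 0.215]
ft_force: [0.1, -0.1, -1.5]
width: 23.5
gripper_force: 57.7
F [-0.09 -0.03 -1.49] std [0.5  0.34 0.58] along n -1.3132568202868553
TCP height over spot 83.31737615790287 lateral -0.5700933629362434 -0.5843832115679986
```

Baseline is −1.3 N along the normal with a nominal gap of 5 mm. I'll go 7 mm and see where contact begins.

```bash
python3 -m jog '[{"ax":0,"ay":0,"az":0,"tx":0,"ty":0,"tz":0.2,"jaw":1.8},{"ax":0,"ay":0,"az":0,"tx":0,"ty":0,"tz":0.4,"jaw":1.8},{"ax":0,"ay":0,"az":0,"tx":0,"ty":0,"tz":0.6,"jaw":1.8},{"ax":0,"ay":0,"az":0,"tx":0,"ty":0,"tz":0.7,"jaw":1.8},{"ax":0,"ay":0,"az":0,"tx":0,"ty":0,"tz":0.7,"jaw":1.8},{"ax":0,"ay":0,"az":0,"tx":0,"ty":0,"tz":0.7,"jaw":1.8}]'; python3 -c "
from h import *
force(10)"
```

```text
time_s: 14.1
eef_pos: [464.4, 89.6, 129.3]
tool_rot: [-0.025, 0.97, 0.11, 0.214]
ft_force: [-2.2, -0.4, 0.2]
width: 23.8
gripper_force: 57.8
F [-1.47 -0.44  0.02] std [0.42 0.53 0.38] along n 0.6628103375442772
TCP height over spot 76.29867132570075 lateral -0.5942232044317964 -0.5823833501882412
```

Contact force is about 2.0 N, which is about 0.8 mm in (geometry says 1.7 mm). I'll press 5 mm further.

```bash
python3 -m jog '[{"ax":0,"ay":0,"az":0,"tx":0,"ty":0,"tz":0.15,"jaw":1.8},{"ax":0,"ay":0,"az":0,"tx":0,"ty":0,"tz":0.3,"jaw":1.8},{"ax":0,"ay":0,"az":0,"tx":0,"ty":0,"tz":0.4,"jaw":1.8},{"ax":0,"ay":0,"az":0,"tx":0,"ty":0,"tz":0.5,"jaw":1.8},{"ax":0,"ay":0,"az":0,"tx":0,"ty":0,"tz":0.5,"jaw":1.8},{"ax":0,"ay":0,"az":0,"tx":0,"ty":0,"tz":0.5,"jaw":1.8},{"ax":0,"ay":0,"az":0,"tx":0,"ty":0,"tz":0.5,"jaw":1.8},{"ax":0,"ay":0,"az":0,"tx":0,"ty":0,"tz":0.5,"jaw":1.8}]'; python3 - <<'E'
from h import *
force(10); print("z err deg",np.degrees(np.arccos(-tool()[1].as_matrix()[:,2]@n)), abs(state()["joint_vel"]).max())
a=camera("top");b=camera("scene")
f=lambda i,x,y:cv2.resize(i[y:y+90,x:x+66],None,fx=6,fy=6,interpolation=cv2.INTER_CUBIC)
cv2.imwrite("pics/p5.png",np.hstack([f(a,192,160),f(b,258,135)]))
E
```

```text
time_s: 15.6
eef_pos: [466.5, 90.0, 124.8]
tool_rot: [-0.025, 0.97, 0.11, 0.215]
ft_force: [-3.5, -0.9, 2.7]
width: 23.3
gripper_force: 58.3
F [-3.41 -0.66  2.94] std [0.66 0.26 0.31] along n 4.129763777910485
TCP height over spot 71.30833583957488 lateral -0.5714992079019696 -0.5938354274798278
z err deg 0.06700837156288279 0.0018657962267548732
```

View pics/p5.png

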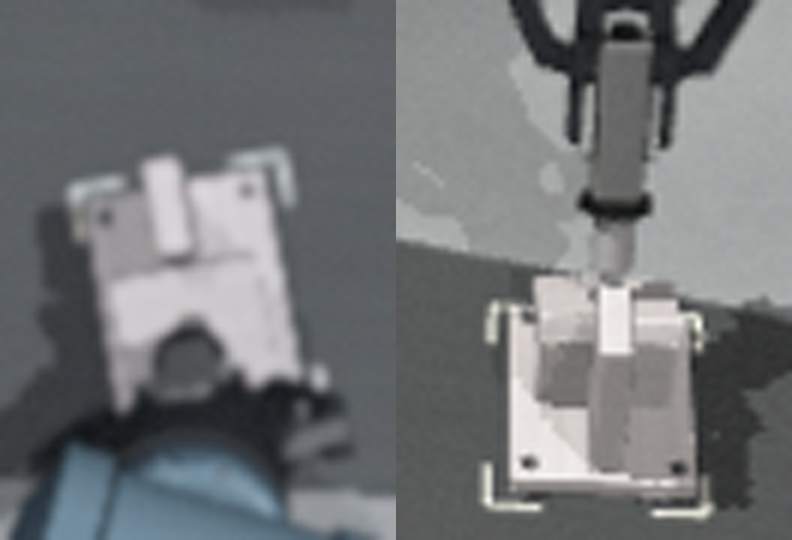

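The probe now presses with about 5.4 N, so the tip is about half way in. It stands over the ring at scene crop (612,285), and the bracket has not moved between its marks. Handing in.

```bash
python3 -c "
from workcell import close_job
print(close_job())"
```

```text
the job is handed in; nothing more can be done
None
```

The job is handed in, result not reported: the bracket measured within about 2 mm and 0.3° of the measuring position, and the probe is held square to the face over the ring, pressing with about 5.4 N (tip about half way in).

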